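# Press down the proud bench dog before planing

## Task

A glued-up pine panel lies on the small bench ready for planing, with a row of four bench dogs along one edge as stops, but one of those four stands up above the panel's face, where the plane would strike it. With the fingertips press that dog gently down until its top is safely below the panel's face, about level with the other three, but not sunk into the bench where it would no longer stop the panel; then draw the hand clear. Do not press on or shift the panel or the tools lying on it, and leave the other dogs alone, including the tall one parked by itself away from the panel.

Things in the scene. Friction and masses are not known exactly. Their poses are not given: they have to be found in the camera images.
- bench: Small beech workbench, fixed on the main bench: top 440 mm (its x) by 600 mm (its y), with a grid of dark 22 mm dog holes; vise on its far (+x) edge. Origin: on the main bench, z = 0, under the middle of the top; its top surface is 100 mm above the origin. Its y axis runs along the row of four dogs, which stand at its x = -90 mm, y = -144, -48, 48 and 144 mm.
- dog_a: One of four like bench dogs in the row by the panel, in any order: upright aluminium pin, 20 mm in diameter, 75 mm long. Origin: centre of its flat top; z up. Slides only up and down in its hole; no spring: rubber rings hold it where it is left, about 5 N moves it. At the start three tops are 14 to 22 mm above the bench top, one is 42 to 50 mm above: tell which from the heights.
- dog_b: One of four like bench dogs in the row by the panel, in any order: upright aluminium pin, 20 mm in diameter, 75 mm long. Origin: centre of its flat top; z up. Slides only up and down in its hole; no spring: rubber rings hold it where it is left, about 5 N moves it. At the start three tops are 14 to 22 mm above the bench top, one is 42 to 50 mm above: tell which from the heights.
- dog_c: One of four like bench dogs in the row by the panel, in any order: upright aluminium pin, 20 mm in diameter, 75 mm long. Origin: centre of its flat top; z up. Slides only up and down in its hole; no spring: rubber rings hold it where it is left, about 5 N moves it. At the start three tops are 14 to 22 mm above the bench top, one is 42 to 50 mm above: tell which from the heights.
- dog_d: One of four like bench dogs in the row by the panel, in any order: upright aluminium pin, 20 mm in diameter, 75 mm long. Origin: centre of its flat top; z up. Slides only up and down in its hole; no spring: rubber rings hold it where it is left, about 5 N moves it. At the start three tops are 14 to 22 mm above the bench top, one is 42 to 50 mm above: tell which from the heights.
- parked_dog: A fifth bench dog of the same shape, parked in a hole near the bench's near left corner, at bench x = -186 mm, y = 240 mm, away from the panel; its top stands 42 to 50 mm above the bench top. To be left alone. Origin: centre of its flat top face.
- panel: Glued-up pine panel, 250 mm (its x) by 360 mm (its y) by 30 mm thick, about 1.2 kg, lying loose and flat on the small bench. Origin: centre of its underside; its face is 30 mm above. Its near (-x) long edge is 0.7 mm from the sides of the four dogs, so a fingertip wider than a dog should come down on the half of the dog's top away from the panel.
- plane: A steel block plane, 160 by 47 mm, lying on its side on the panel towards its far edge and standing 46 mm above the panel's face. Origin: near the middle of its underside.
- square: A try square lying on the panel: wooden stock 115 by 22 by 16 mm along its x, steel blade 25 mm wide and 3 mm thick reaching 161 mm from the stock along its y. Origin: centre of the stock's underside.

How it is judged:
By the outcome, as a careful person would: the job done as asked, in the order asked, and still so for the second after the job is handed in, with the robot touching nothing.
It also fails if it takes over 32 s, if anything falls off the work surface, if the arm or the gripper's body presses on something with over 40 N, if the wrist force passes 120 N, or if a joint passes its speed limit or range.

## Robot

A 6-joint arm with a two-finger parallel gripper is mounted at the origin on the work surface. World frame = base frame: x ahead of the robot, y to its left, z up, the work surface at z = 0. Lengths are in m, angles in rad, forces in N, time in s.
With the tool pointing down it reaches from about 0.425 to 0.95 m from the base axis. Payload 3.5 kg.
Tool frame: the origin (TCP) lies at the very end of the fingers, on their centre line; the grasp point (between the pads) lies 19 mm behind it; y points along the fingers, z is the direction in which the jaws open and shut, and the axes are right-handed (so a half turn about y gives the same grasp; the last joint's range is limited). The gripper opens to 85 mm and grips with 20 to 120 N. Pads are 22 mm wide; open, the fingers measure 114 mm over their backs; the gripper's body (76 mm by 85 mm) begins 54 mm behind the grasp point. The pads swing forward as they close: fully open they stand 13 mm farther back than shut.
Start: joints at [-1.446, 0.286, 1.577, -0, 1.279, -0.15], TCP at [0.183, -0.65, 0.231] pointing down, gripper open.
Joint ranges: [-2.77, 2.77], [-0.9, 2.22], [0.21, 2.48], [-1.53, 4.67], [0.24, 2.81], [-2.84, 2.84]. Speed limits (rad/s): [2.79, 2.79, 3.14, 3.14, 3.14, 3.14].

## Interface

Orientations are given as a unit quaternion [x, y, z, w].
In Python, from plant import ctrl gives the robot as it stands. The module is installed in compiled form; this text tells all that it offers.
- The arm moves only by the tool jog_arm, never from a script. Its argument "deltas" is a list of rows, each a list of 3 entries, a list of its own where there are three numbers: the turn, a rotation vector about the tool's x, y, z in rad, then the shift along the tool's x, y, z in m, then the opening, from 0 (shut) to 1 (fully open). In form: [[[wx, wy, wz], [dx, dy, dz], gripper], ...]. A call has 1 to 10 rows; each row is the pose to reach, as a shift and turn from the pose measured when the call began, along the tool's axes at that moment; what a row does not reach only later rows make up. A row lasts 1/12 s, in which the tool goes at most 41.7 mm and 7.16 degrees, less where a joint would pass 70% of its speed; a pose out of reach is approached as far as the arm can. A call with a gripper value outside its range is refused whole. The fingers move at their own pace and stop on an object; "force" is the grip in N (left out, the last holds). Time passes only in rows, so rows that repeat a pose let the fingers close. It gives the time, the measured TCP pose, the force and the opening at its end, in the units of the state.
- ctrl.get_state(): the state, without advancing time (a new reading comes with each control period).
- ctrl.read_camera(name): name is "scene" or "top" or "wrist"; returns a dict with "pixels" (384x512x3 uint8, blue, green, red), "range_z" (384x512 float32, m along the optical axis (not along the pixel's ray), 0 where there is no reading), "fx", "fy", "cx", "cy" (pixels), "T" (4x4, takes a point from camera to world coordinates); the wrist camera has in their place "mount" (4x4, takes a point from camera to tool coordinates, whose origin is the TCP and whose axes are the tool frame's). Camera axes: x right, y up, looking along -z (the intrinsics and any distortion apply to the point x, -y, -z); pixel columns grow to the right and rows downward; lengths in m; the calibration is good to about 2 mm. The wrist camera is an equidistant fisheye: a pixel r from the principal point sees the ray r / f radians off the axis. A picture is of the moment at which its call begins: read the wrist's pose just before it.
- ctrl.sign_off(): hands the job in, once; it reports no verdict.
The state is a dict: "time": time; "qpos": joint angles; "dq": joint speeds; "joint_efforts": joint torques, N m; "eef_pos": TCP position; "tcp_rot": TCP orientation; "contact_force": force on the tool from outside, world axes, zero at the start; "wrist_torque": the same for the moment, N m; "opening": opening from 0.0 (shut) to 1.0 (fully open).
Only numpy, scipy, OpenCV 4.12 (cv2) and the standard library are available. Lean on these libraries where they do the work, as an engineer would, in place of code of your own. Each camera call takes 0.05 s, during which the arm holds its last target.

## Working session

There is one attempt and no reset: what is moved stays moved. The work goes in short steps, Python scripts to look and compute and a tool call to move; the robot and the scene stay as the last step left them, time stands still between calls to the robot, and variables do not carry over. Pictures are saved under pics/ and viewed, and the job is handed in when it is done.

Besides the shell and the picture viewer there is one more tool, called as name(argument=value, ...), one argument or row to a line, values as JSON. jog_arm: Moves the arm, as the interface text tells. Its arguments: {"type":"object","properties":{"deltas":{"type":"array","items":{"type":"array"}},"force":{"type":"number"}},"required":["deltas"]}

```bash
mkdir -p pics; ls
python3 - <<'E'
from plant import ctrl
import cv2,numpy as np,pickle
s=ctrl.get_state(); print(s)
d={}
for n in ["scene","top"]:
    c=ctrl.read_camera(n); d[n]=c; cv2.imwrite(f"pics/{n}0.png",c["pixels"]); print(n,c["fx"],c["fy"],c["cx"],c["cy"],np.round(c["T"],4).tolist(),[k for k in c], (c["range_z"]>0).mean())
pickle.dump(d,open("d0.pkl","wb"))
E
```

```text
pics
{'time': 0.0, 'qpos': array([-1.44603804e+00,  2.87191045e-01,  1.57815534e+00, -6.25179940e-06,
        1.27860538e+00, -1.50009060e-01]), 'dq': array([ 4.87944092e-04, -1.32538994e-04, -1.40320610e-04,  2.32001591e-03,
       -2.44394069e-06,  4.01929495e-04]), 'joint_efforts': array([-7.65393543e-04, -4.05983949e+01, -2.92627251e+01, -1.25130205e-04,
        5.83653353e-03,  9.39629132e-06]), 'eef_pos': array([ 0.18308245, -0.64902199,  0.22994199]), 'tcp_rot': array([-0.09683178,  0.70127766, -0.6996096 ,  0.09684861]), 'contact_force': array([-0.50733258,  0.01238962, -0.08440287]), 'wrist_torque': array([-0.02962979,  0.01225467,  0.00553739]), 'opening': 0.9998888428430368}
scene 358.20710630858366 358.20710630858366 252.9088661443778 190.16468914758312 [[-0.4737, -0.6869, 0.5511, 0.9517], [0.8806, -0.3744, 0.2903, 0.2879], [0.0069, 0.6228, 0.7823, 0.6615], [0.0, 0.0, 0.0, 1.0]] ['pixels', 'range_z', 'fx', 'fy', 'cx', 'cy', 'T'] 0.9960835774739584
top 417.7107571347597 417.7107571347597 262.5140977793538 193.535088128815 [[-0.0054, 0.9857, -0.1684, 0.4602], [-0.9997, -0.0094, -0.0232, 0.0503], [-0.0244, 0.1683, 0.9854, 0.9025], [0.0, 0.0, 0.0, 1.0]] ['pixels', 'range_z', 'fx', 'fy', 'cx', 'cy', 'T'] 0.9960784912109375
```

View pics/scene0.png

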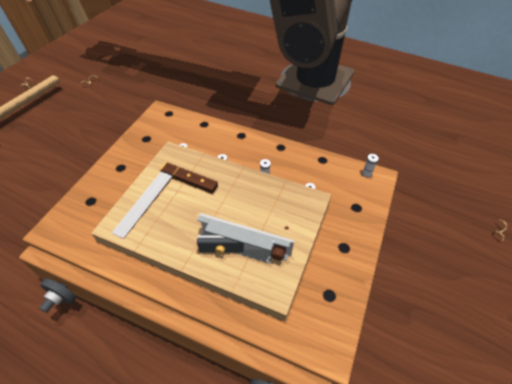

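View pics/top0.png

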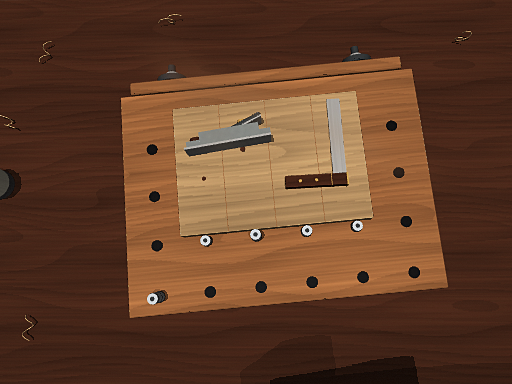

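The scene view shows four white dog tops at about (183,146), (222,157), (265,165) and (311,187), with the one at (265,165) looking tall. The parked dog is at (372,158). The top view shows the row at (206,240), (255,234), (307,230) and (358,226), and the parked dog at (152,298). Next I triangulate the heights.

```bash
cat > h.py <<'E'
import cv2,numpy as np
def blobs(c,guess,r=14):
    out=[]
    hsv=cv2.cvtColor(c["pixels"],cv2.COLOR_BGR2HSV)
    m=((hsv[...,1]<60)&(hsv[...,2]>165)).astype(np.uint8)
    m=cv2.morphologyEx(m,cv2.MORPH_CLOSE,np.ones((3,3),np.uint8))
    n,l,st,ce=cv2.connectedComponentsWithStats(m)
    for g in guess:
        k=[i for i in range(1,n) if np.hypot(*(ce[i]-g))<r and st[i,4]>8]
        if not k: out.append(None);continue
        i=max(k,key=lambda i:st[i,4])
        cnt=max(cv2.findContours((l==i).astype(np.uint8),cv2.RETR_EXTERNAL,cv2.CHAIN_APPROX_NONE)[0],key=len)
        (x,y,w,h)=st[i,:4]
        M=cv2.moments(cv2.convexHull(cnt)); out.append((M["m10"]/M["m00"],M["m01"]/M["m00"],w,h,st[i,4]))
    return out
def ray(c,u,v):
    d=c["T"][:3,:3]@np.array([(u-c["cx"])/c["fx"],-(v-c["cy"])/c["fy"],-1]); return c["T"][:3,3],d
def tri(c1,p1,c2,p2):
    o1,a=ray(c1,*p1);o2,b=ray(c2,*p2)
    s=np.linalg.lstsq(np.c_[a,-b],o2-o1,rcond=None)[0]
    x,y=o1+s[0]*a,o2+s[1]*b
    return (x+y)/2,np.linalg.norm(x-y)
def world(c):
    v,u=np.mgrid[0:384,0:512]; z=c["range_z"]
    P=np.stack([(u-c["cx"])/c["fx"]*z,-(v-c["cy"])/c["fy"]*z,-z],-1)
    return P@c["T"][:3,:3].T+c["T"][:3,3]
E
python3 - <<'E'
from h import *
import pickle
d=pickle.load(open("d0.pkl","rb"));S,T=d["scene"],d["top"]
gs=[(311,187),(265,164),(222,157),(183,146),(372,158)];gt=[(206,240),(255,234),(307,230),(358,226),(152,298)]
bs,bt=blobs(S,gs),blobs(T,gt)
W=world(T);WS=world(S)
for a,b in zip(bs,bt):
    print(np.round(a,1) if a else a,np.round(b,1) if b else b)
    if a and b:
        p,e=tri(S,a[:2],T,b[:2]); q=W[int(round(b[1])),int(round(b[0]))]; q2=WS[int(round(a[1])),int(round(a[0]))]
        print("  tri",p.round(4),"gap",e.round(4),"rangeT",q.round(4),"rangeS",q2.round(4))
for n,(u,v) in dict(panelL=(195,225),panelM=(260,200),panelR=(340,205),benchL=(180,270),benchM=(255,265),benchR=(340,260)).items(): print(n,W[v,u].round(4))
for n,(u,v) in dict(panel=(290,210),panel2=(240,190),bench=(330,180),bench2=(240,148)).items(): print(n,WS[v,u].round(4))
big=[cv2.resize(S["pixels"][120:210,150:400],None,fx=3.2,fy=3.2,interpolation=cv2.INTER_CUBIC),cv2.resize(T["pixels"][205:310,140:390],None,fx=3.2,fy=3.2,interpolation=cv2.INTER_CUBIC)]
cv2.imwrite("pics/zoom0.png",cv2.vconcat(big)[:600])
E
```

```text
[310.2 185.3   9.    6.   39. ] [204.6 240.   10.   11.   66. ]
  tri [0.5064 0.1787 0.1199] gap 0.0021 rangeT [0.5069 0.1773 0.1174] rangeS [0.5031 0.1784 0.1172]
[264.8 162.6  11.    8.   67. ] [255.  233.9  11.   11.   71. ]
  tri [0.5154 0.0829 0.144 ] gap 0.0017 rangeT [0.5154 0.0821 0.1456] rangeS [0.5154 0.0842 0.1436]
[222.4 156.5   9.    6.   37. ] [306.5 230.   10.   11.   68. ]
  tri [ 0.5234 -0.0119  0.1215] gap 0.0026 rangeT [ 0.5239 -0.0139  0.1211] rangeS [ 0.5197 -0.0138  0.1184]
[183.1 144.5   7.    4.   19. ] [357.4 225.3  10.   10.   66. ]
  tri [ 0.5313 -0.1068  0.1185] gap 0.0036 rangeT [ 0.5332 -0.1084  0.1148] rangeS [ 0.527  -0.1089  0.1122]
[372.8 157.4  11.    8.   69. ] [151.8 298.3  11.   11.   74. ]
  tri [0.4027 0.266  0.1472] gap 0.0017 rangeT [0.4033 0.2654 0.1453] rangeS [0.4008 0.2667 0.1469]
panelL [0.5343 0.1949 0.1276]
panelM [0.5799 0.0733 0.1304]
panelR [ 0.5692 -0.0754  0.1304]
benchL [0.4515 0.2266 0.1007]
benchM [0.4601 0.0842 0.1   ]
benchR [ 0.4686 -0.0767  0.0994]
panel [0.5851 0.1715 0.1292]
panel2 [0.5873 0.0681 0.1279]
bench [0.4545 0.2055 0.0972]
bench2 [ 0.4632 -0.003   0.0979]
```

View pics/zoom0.png

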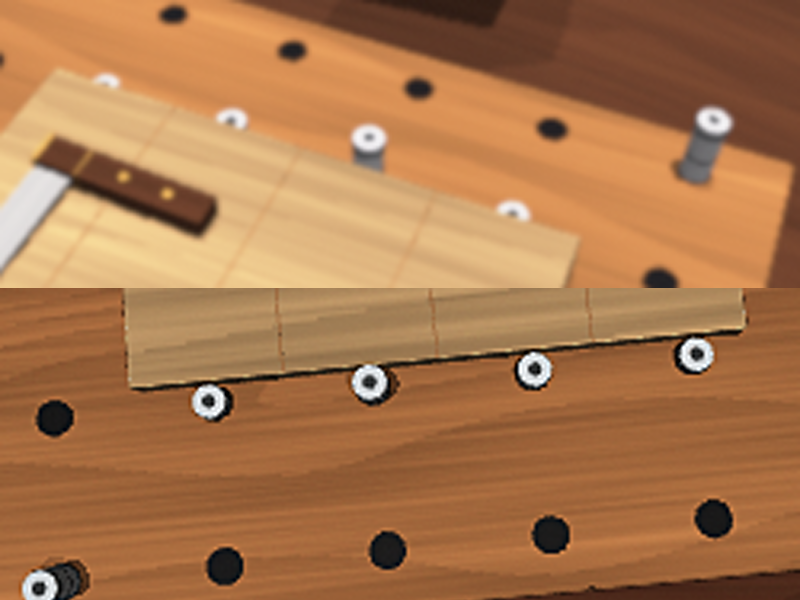

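The dog at about (0.515, 0.083) is the tall one: its top is at 144.5 mm against about 118 mm for the other three. Bench is 100 mm and panel face about 130 mm, as stated. Next I work out the approach: tool x along bench x, fingers shut, tip offset about 8 mm away from the panel.

```bash
cat > go.py <<'E'
import sys,numpy as np
from scipy.spatial.transform import Rotation as R
from plant import ctrl
def plan(p,axx=None):
    s=ctrl.get_state(); Rc=R.from_quat(s["tcp_rot"]); A=Rc.as_matrix()
    bx=np.array([.9962,.0869,0]); y=np.array([0,0,-1.])
    print("t",s["time"],"pos",s["eef_pos"].round(4),"F",s["contact_force"].round(2),"open",round(s["opening"],3),"q",s["qpos"].round(2)); print(A.round(3).tolist())
    print("d",(A.T@(np.array(p)-s["eef_pos"])).round(4))
    for sg in (1,-1):
        x=sg*bx; z=np.cross(x,y); t=R.from_matrix(np.c_[x,y,z]); print("turn",(Rc.inv()*t).as_rotvec().round(4))
E
python3 - <<'E'
from go import *
for p in ([.40,-.40,.25],[.507,-.10,.25],[.507,.082,.25]): plan(p)
import cv2
c=ctrl.read_camera("wrist");print(c["mount"].round(3).tolist(),c["fx"])
E
```

```text
t 0.1 pos [ 0.1831 -0.6491  0.23  ] F [ 0.43 -0.29  0.47] open 1.002 q [-1.45  0.29  1.58  0.    1.28 -0.15]
[[-0.962, -0.0, 0.271], [-0.271, 0.002, -0.962], [-0.0, -1.0, -0.002]]
d [-0.2763 -0.0195 -0.1809]
turn [-2.0000e-04 -2.9538e+00 -3.2000e-03]
turn [ 2.100e-03  1.878e-01 -1.000e-04]
t 0.1 pos [ 0.1831 -0.6491  0.23  ] F [ 0.43 -0.29  0.47] open 1.002 q [-1.45  0.29  1.58  0.    1.28 -0.15]
[[-0.962, -0.0, 0.271], [-0.271, 0.002, -0.962], [-0.0, -1.0, -0.002]]
d [-0.4607 -0.0189 -0.4406]
turn [-2.0000e-04 -2.9538e+00 -3.2000e-03]
turn [ 2.100e-03  1.878e-01 -1.000e-04]
t 0.1 pos [ 0.1831 -0.6491  0.23  ] F [ 0.43 -0.29  0.47] open 1.002 q [-1.45  0.29  1.58  0.    1.28 -0.15]
[[-0.962, -0.0, 0.271], [-0.271, 0.002, -0.962], [-0.0, -1.0, -0.002]]
d [-0.5101 -0.0185 -0.6158]
turn [-2.0000e-04 -2.9538e+00 -3.2000e-03]
turn [ 2.100e-03  1.878e-01 -1.000e-04]
[[0.0, -0.948, -0.32, -0.083], [0.0, 0.32, -0.948, -0.142], [1.0, -0.0, 0.0, 0.001], [0.0, 0.0, 0.0, 1.0]] 297.3186396354542
```

jog_arm(
  deltas=[
    [[0,0.05,0],[-0.03,-0.005,-0.018],0],
    [[0,0.1,0],[-0.06,-0.01,-0.037],0],
    [[0,0.15,0],[-0.09,-0.015,-0.056],0],
    [[0,0.188,0],[-0.12,-0.02,-0.075],0],
    [[0,0.188,0],[-0.155,-0.02,-0.098],0],
    [[0,0.188,0],[-0.19,-0.02,-0.12],0],
    [[0,0.188,0],[-0.22,-0.02,-0.14],0],
    [[0,0.188,0],[-0.25,-0.02,-0.16],0],
    [[0,0.188,0],[-0.276,-0.02,-0.18],0],
    [[0,0.188,0],[-0.276,-0.02,-0.18],0],
  ],
  force=20,
)

```text
time: 0.98
eef_pos: [0.4027, -0.3965, 0.2504]
tcp_rot: [-0.032, 0.708, -0.705, 0.033]
contact_force: [-0.3, -0.0, -0.1]
opening: 0.003
```

```bash
python3 -c "
from go import *
plan([.507,.082,.25])"
```

```text
t 0.9833 pos [ 0.4027 -0.3965  0.2504] F [-0.25 -0.05 -0.11] open 0.003 q [-0.96  0.03  1.83  0.    1.28  0.52]
[[-0.996, 0.001, 0.092], [-0.092, 0.004, -0.996], [-0.001, -1.0, -0.004]]
d [-0.1479  0.0025 -0.4668]
turn [-1.8000e-03 -3.1363e+00 -6.8000e-03]
turn [ 0.0043  0.0052 -0.0011]
```

jog_arm(
  deltas=[
    [[0,0,0],[-0.01,0,-0.03],0],
    [[0,0,0],[-0.025,0,-0.065],0],
    [[0,0,0],[-0.04,0,-0.1],0],
    [[0,0,0],[-0.055,0,-0.135],0],
    [[0,0,0],[-0.07,0,-0.17],0],
    [[0,0,0],[-0.08,0,-0.205],0],
    [[0,0,0],[-0.09,0,-0.24],0],
    [[0,0,0],[-0.1,0,-0.275],0],
    [[0,0,0],[-0.11,0,-0.305],0],
    [[0,0,0],[-0.115,0,-0.33],0],
  ],
)

```text
time: 1.82
eef_pos: [0.4869, -0.0555, 0.2518]
tcp_rot: [-0.033, 0.708, -0.705, 0.033]
contact_force: [0.2, -0.1, -0.1]
opening: 0.002
```

```bash
python3 -c "
from go import *
plan([.507,.082,.22])"
```

```text
t 1.8167 pos [ 0.4869 -0.0555  0.2518] F [ 0.22 -0.09 -0.06] open 0.002 q [-0.32 -0.15  2.    0.    1.29  1.15]
[[-0.996, 0.001, 0.093], [-0.093, 0.005, -0.996], [-0.001, -1.0, -0.004]]
d [-0.0327  0.0324 -0.1349]
turn [-2.0000e-03 -3.1354e+00 -7.0000e-03]
turn [ 0.0045  0.0061 -0.0013]
```

jog_arm(
  deltas=[
    [[0.004,0.006,0],[-0.008,0.005,-0.03],0],
    [[0.004,0.006,0],[-0.016,0.01,-0.06],0],
    [[0.004,0.006,0],[-0.024,0.018,-0.09],0],
    [[0.004,0.006,0],[-0.03,0.025,-0.115],0],
    [[0.004,0.006,0],[-0.033,0.032,-0.135],0],
    [[0.004,0.006,0],[-0.033,0.032,-0.135],0],
    [[0.004,0.006,0],[-0.033,0.032,-0.135],0],
  ],
)

```text
time: 2.4
eef_pos: [0.5069, 0.0824, 0.2197]
tcp_rot: [-0.032, 0.706, -0.706, 0.031]
contact_force: [0.1, -0.7, 1.2]
opening: -0.006
```

Run:
```python
from go import *
import cv2,pickle
plan([.507,.082,.155])
s=ctrl.get_state();c=ctrl.read_camera("wrist");pickle.dump((s,c),open("w1.pkl","wb"))
cv2.imwrite("pics/w1.png",c["pixels"])
for n in ("scene","top"): 
    c=ctrl.read_camera(n);pickle.dump(c,open(n+"1.pkl","wb"));cv2.imwrite(f"pics/{n}1.png",c["pixels"])
```

```text
t 2.4 pos [0.5069 0.0824 0.2197] F [ 0.05 -0.68  1.23] open -0.006 q [-0.04 -0.06  1.98  0.    1.23  1.45]
[[-0.996, -0.0, 0.089], [-0.089, 0.0, -0.996], [0.0, -1.0, -0.0]]
d [-0.0001  0.0647  0.0004]
turn [ 6.0000e-04 -3.1395e+00 -1.0000e-04]
turn [0.0001 0.0021 0.0004]
```

View pics/w1.png

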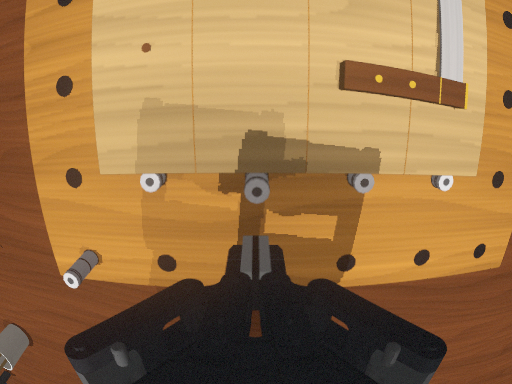

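View pics/scene1.png

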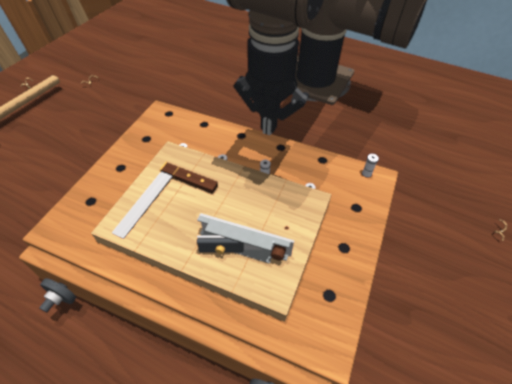

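The wrist view shows the tall dog's top at (257,187), the shut fingertips at about (256,240), and the panel edge along row 173, with no overlap. Now I cast wrist rays to check the dog and edge against the robot frame.

```bash
cat > wr.py <<'E'
import numpy as np
from scipy.spatial.transform import Rotation as R
def wray(s,c,u,v):
    x,y=(u-c["cx"])/c["fx"],(v-c["cy"])/c["fy"]; th=np.hypot(x,y)
    k=np.sin(th)/th if th else 1
    d=np.array([x*k,-y*k,-np.cos(th)])
    A=R.from_quat(s["tcp_rot"]).as_matrix(); M=c["mount"]
    return s["eef_pos"]+A@M[:3,3], A@M[:3,:3]@d
def on(s,c,u,v,z):
    o,d=wray(s,c,u,v); return o+d*(z-o[2])/d[2]
E
python3 - <<'E'
from wr import *; import pickle
from h import *
s,c=pickle.load(open("w1.pkl","rb"))
g=c["pixels"].copy()
for (u,v),z in {(257,189):.1445,(150,182):.1185,(363,182):.1185,(445,182):.1185}.items():
    # rim: bright ring hull centroid
    w=c["pixels"][v-14:v+15,u-14:u+15].astype(int); sat=w.max(2)-w.min(2)
    m=((sat<25)&(w.mean(2)>115)).astype(np.uint8); n,l,st,ce=cv2.connectedComponentsWithStats(m)
    i=1+np.argmax(st[1:,4]); cnt=cv2.findContours((l==i).astype(np.uint8),0,1)[0][0]
    M=cv2.moments(cv2.convexHull(cnt)); uu,vv=M["m10"]/M["m00"]+u-14,M["m01"]/M["m00"]+v-14
    print((round(uu,1),round(vv,1)),st[i].tolist(),on(s,c,uu,vv,z).round(4))
    print("range",c["range_z"][v,u])
for p in [(230,174),(285,174),(120,174),(420,175)]: print("edge",on(s,c,*p,.13).round(4))
# panel edge in bench coords relative dog
bx=np.array([.9962,.0869,0]); print("edge along bx", [float((on(s,c,*p,.13)@bx).round(4)) for p in [(230,174),(285,174)]], "tcp",(s["eef_pos"]@bx).round(4))
cv2.imwrite("pics/w1z.png",cv2.resize(g[150:280,190:330],None,fx=4.2,fy=4.2,interpolation=cv2.INTER_CUBIC))
# triangulate with top
d=pickle.load(open("d0.pkl","rb"));o2,b=ray(d["top"],255,233.9);o1,a=wray(s,c,257,188)
t=np.linalg.lstsq(np.c_[a,-b],o2-o1,rcond=None)[0];print("tri wrist/top",(o1+t[0]*a).round(4),(o2+t[1]*b).round(4))
E
```

```text
(256.5, 190.7) [2, 4, 24, 24, 357] [0.5167 0.0815 0.1445]
range 0.22670276
(150.1, 181.9) [4, 6, 21, 18, 253] [0.5078 0.1758 0.1185]
range 0.25498903
(363.5, 182.5) [5, 6, 20, 19, 248] [ 0.5243 -0.0141  0.1185]
range 0.25296092
(444.8, 182.3) [7, 8, 15, 15, 167] [ 0.5335 -0.1049  0.1185]
range 0.2575538
edge [0.5242 0.1037 0.13  ]
edge [0.5282 0.0593 0.13  ]
edge [0.5166 0.2002 0.13  ]
edge [ 0.5399 -0.0646  0.13  ]
edge along bx [0.5312, 0.5313] tcp 0.5121
tri wrist/top [0.5165 0.081  0.1369] [0.5162 0.0825 0.137 ]
```

View pics/w1z.png

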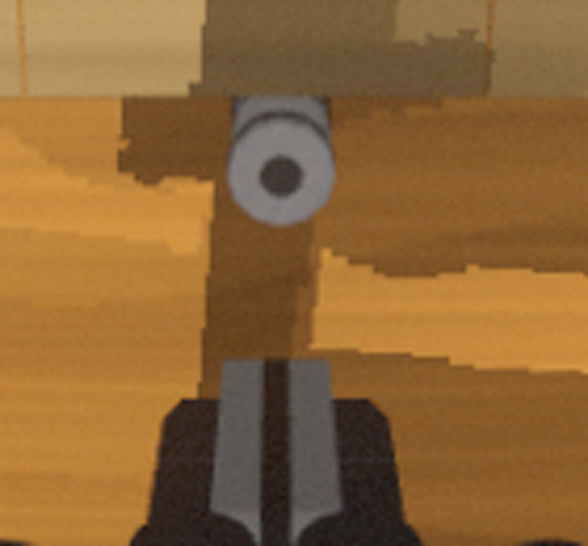

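Wrist rays put the dog centre at about (0.516, 0.082) and the panel edge 19 mm in front of the tool centre. With a tip half-width of 11 mm that leaves about 8 mm to the panel. Now down to just above the dog.

jog_arm(
  deltas=[
    [[0,0.002,0],[0,0.025,0],0],
    [[0,0.002,0],[0,0.05,0],0],
    [[0,0.002,0],[0,0.062,0],0],
    [[0,0.002,0],[0,0.067,0],0],
    [[0,0.002,0],[0,0.067,0],0],
  ],
)

```text
time: 2.97
eef_pos: [0.5071, 0.0803, 0.1528]
tcp_rot: [-0.029, 0.707, -0.706, 0.029]
contact_force: [-0.9, -0.5, -0.5]
opening: 0.001
```

Run:
```python
from go import *
import cv2
plan([.507,.082,.145])
c=ctrl.read_camera("wrist");d=ctrl.read_camera("scene")
a=cv2.resize(c["pixels"][130:280,180:340],(560,525),interpolation=cv2.INTER_CUBIC)
b=cv2.resize(d["pixels"][120:210,232:296],None,fx=3.7,fy=525/90,interpolation=cv2.INTER_CUBIC)
cv2.imwrite("pics/w2.png",np.hstack([a,b]))
```

```text
t 2.9667 pos [0.5071 0.0803 0.1528] F [-0.86 -0.46 -0.47] open 0.001 q [-0.04  0.01  2.04  0.    1.09  1.45]
[[-0.997, -0.0, 0.083], [-0.083, 0.0, -0.997], [0.0, -1.0, -0.0]]
d [-0.      0.0078 -0.0017]
turn [-7.0000e-04  3.1374e+00  3.0000e-04]
turn [ 0.0002 -0.0042  0.0004]
```

View pics/w2.png

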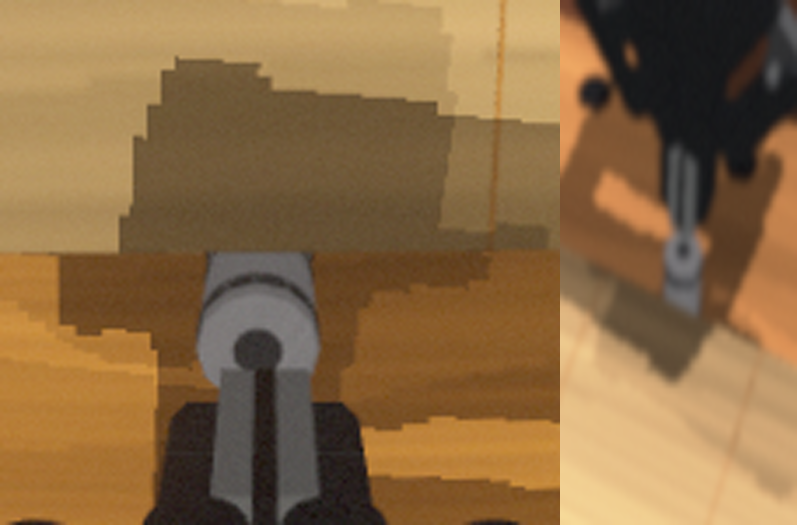

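The fingertips hang just behind the dog's hole, above the half away from the panel. Creep down slowly to find contact.

jog_arm(
  deltas=[
    [[0,-0.004,0],[0,0.001,-0.0015],0],
    [[0,-0.004,0],[0,0.002,-0.0015],0],
    [[0,-0.004,0],[0,0.003,-0.0015],0],
    [[0,-0.004,0],[0,0.004,-0.0015],0],
    [[0,-0.004,0],[0,0.005,-0.0015],0],
    [[0,-0.004,0],[0,0.006,-0.0015],0],
  ],
)

```text
time: 3.57
eef_pos: [0.5084, 0.0822, 0.149]
tcp_rot: [0.03, -0.706, 0.706, -0.032]
contact_force: [-0.7, 0.2, -0.8]
opening: 0.003
```

jog_arm(
  deltas=[
    [[0,0,0],[0,0.001,0],0],
    [[0,0,0],[0,0.002,0],0],
  ],
)

```text
time: 3.73
eef_pos: [0.5084, 0.0822, 0.1468]
tcp_rot: [0.03, -0.706, 0.706, -0.032]
contact_force: [0.5, -0.5, -1.0]
opening: 0.001
```

jog_arm(
  deltas=[
    [[0,0,0],[0,0.001,0],0],
    [[0,0,0],[0,0.002,0],0],
  ],
)

```text
time: 3.9
eef_pos: [0.5084, 0.0822, 0.1452]
tcp_rot: [0.03, -0.706, 0.706, -0.032]
contact_force: [-2.4, -0.4, 4.1]
opening: -0.002
```

jog_arm(
  deltas=[
    [[0,0,0],[0,0.001,0],0],
    [[0,0,0],[0,0.002,0],0],
  ],
)

```text
time: 4.07
eef_pos: [0.5084, 0.0822, 0.1437]
tcp_rot: [0.03, -0.706, 0.707, -0.032]
contact_force: [-3.1, -0.1, 4.9]
opening: 0.001
```

Contact came at about z = 0.1455 (camera said 0.1445) and the dog moves at about 5 N. Press on toward 0.119.

jog_arm(
  deltas=[
    [[0,0,0],[0,0.0015,0],0],
    [[0,0,0],[0,0.003,0],0],
    [[0,0,0],[0,0.0045,0],0],
    [[0,0,0],[0,0.006,0],0],
    [[0,0,0],[0,0.0075,0],0],
    [[0,0,0],[0,0.009,0],0],
    [[0,0,0],[0,0.0105,0],0],
    [[0,0,0],[0,0.012,0],0],
    [[0,0,0],[0,0.0135,0],0],
    [[0,0,0],[0,0.015,0],0],
  ],
)

```text
time: 4.9
eef_pos: [0.5084, 0.0822, 0.1285]
tcp_rot: [0.03, -0.706, 0.707, -0.032]
contact_force: [-2.7, 0.1, 4.1]
opening: 0.002
```

Run:
```python
from go import *
import cv2
plan([.5084,.0822,.119])
c=ctrl.read_camera("wrist");d=ctrl.read_camera("scene")
a=cv2.resize(c["pixels"][130:280,180:340],(560,525),interpolation=cv2.INTER_CUBIC)
b=cv2.resize(d["pixels"][120:210,232:296],None,fx=3.7,fy=525/90,interpolation=cv2.INTER_CUBIC)
cv2.imwrite("pics/w3.png",np.hstack([a,b]))
```

```text
t 4.9 pos [0.5084 0.0822 0.1285] F [-2.71  0.12  4.09] open 0.002 q [-0.04  0.04  2.05  0.    1.04  1.45]
[[-0.996, 0.003, 0.088], [-0.088, -0.0, -0.996], [-0.003, -1.0, 0.0]]
d [ 0.      0.0095 -0.    ]
turn [-4.300e-03 -3.141e+00  5.000e-04]
turn [-0.0003  0.0006 -0.0027]
```

View pics/w3.png

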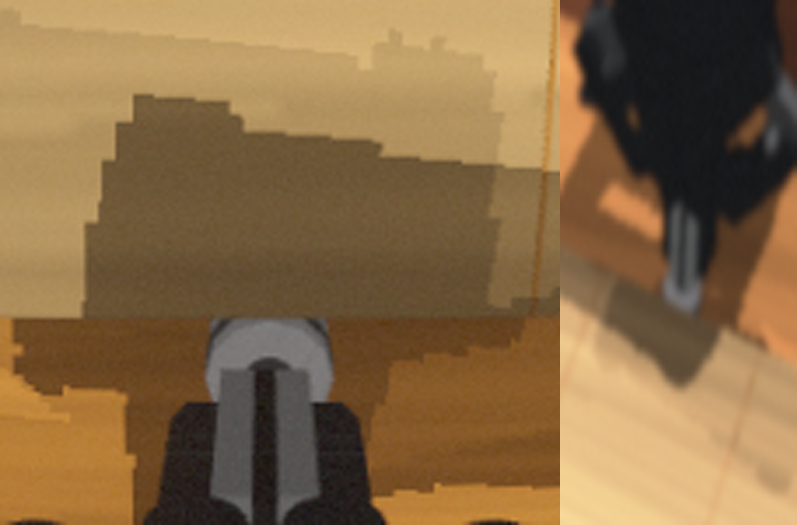

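The fingertips rest on the near half of the dog, well clear of the panel edge (row 318 against finger front row 370 in the zoom). Continue.

jog_arm(
  deltas=[
    [[0,0,0],[0,0.0015,0],0],
    [[0,0,0],[0,0.003,0],0],
    [[0,0,0],[0,0.0045,0],0],
    [[0,0,0],[0,0.006,0],0],
    [[0,0,0],[0,0.0075,0],0],
    [[0,0,0],[0,0.0085,0],0],
    [[0,0,0],[0,0.0095,0],0],
    [[0,0,0],[0,0.0095,0],0],
  ],
)

```text
time: 5.67
eef_pos: [0.5084, 0.0822, 0.1184]
tcp_rot: [0.03, -0.706, 0.706, -0.032]
contact_force: [-0.5, -0.4, 4.2]
opening: -0.0
```

jog_arm(
  deltas=[
    [[0,0,0],[0,-0.005,0],0],
    [[0,0,0],[0,-0.015,0],0],
    [[0,0,0],[0,-0.035,0],0],
    [[0,0,0],[0,-0.06,0],0],
    [[0,0,0],[0,-0.09,0],0],
    [[0,0,0],[0,-0.12,0.03],0],
    [[0,0,0],[0,-0.13,0.065],0],
    [[0,0,0],[0,-0.135,0.1],0],
    [[0,0,0],[0,-0.135,0.135],0],
    [[0,0,0],[0,-0.135,0.17],0],
  ],
)

```text
time: 6.5
eef_pos: [0.5234, -0.0888, 0.2553]
tcp_rot: [0.029, -0.706, 0.707, -0.033]
contact_force: [0.4, 0.1, -0.2]
opening: -0.0
```

jog_arm(
  deltas=[
    [[0,0,0],[0.01,0,0.035],0],
    [[0,0,0],[0.02,0,0.07],0],
    [[0,0,0],[0.03,0,0.105],0],
    [[0,0,0],[0.04,0,0.14],0],
    [[0,0,0],[0.05,0,0.17],0],
    [[0,0,0],[0.05,0,0.2],0],
    [[0,0,0],[0.05,0,0.2],0],
    [[0,0,0],[0.05,0,0.2],0],
  ],
)

```text
time: 7.17
eef_pos: [0.491, -0.2939, 0.2557]
tcp_rot: [0.028, -0.706, 0.707, -0.033]
contact_force: [0.4, -0.0, -0.5]
opening: 0.004
```

Run:
```python
from h import *
from plant import ctrl
import pickle
d=pickle.load(open("d0.pkl","rb"));S,T=ctrl.read_camera("scene"),ctrl.read_camera("top")
pickle.dump(dict(scene=S,top=T),open("d2.pkl","wb"))
s=ctrl.get_state();print(s["time"],s["eef_pos"],s["contact_force"])
gs=[(311,187),(265,168),(222,157),(183,146),(372,158)];gt=[(206,240),(256,234),(307,230),(358,226),(152,298)]
W=world(T);WS=world(S)
for a,b in zip(blobs(S,gs),blobs(T,gt)):
    print(np.round(a,1) if a else a,np.round(b,1) if b else b)
    if a and b:
        p,e=tri(S,a[:2],T,b[:2]); print("  tri",p.round(4),e.round(4),"rT",W[int(round(b[1])),int(round(b[0]))].round(4),"rS",WS[int(round(a[1])),int(round(a[0]))].round(4))
big=[cv2.resize(S["pixels"][100:210,150:400],None,fx=3.2,fy=3,interpolation=cv2.INTER_CUBIC),cv2.resize(T["pixels"][80:310,120:430],(800,270))]
cv2.imwrite("pics/end.png",cv2.vconcat(big)[:600])
x=cv2.absdiff(T["pixels"],d["top"]["pixels"]).max(2)
for n,r in dict(square=(slice(95,190),slice(283,350)),plane=(slice(110,160),slice(183,275)),panelcorner=(slice(225,240),slice(175,200))).items(): print(n,(x[r]>30).sum())
```

```text
7.2667 [ 0.4912407  -0.29196181  0.25549916] [-1.76605540e-01 -1.50337487e-04  3.98132326e-01]
[310.2 185.3   9.    6.   39. ] [204.6 240.   10.   11.   66. ]
  tri [0.5064 0.1787 0.1199] 0.0021 rT [0.5069 0.1773 0.1176] rS [0.5029 0.1783 0.1169]
[265.1 170.5   9.    6.   36. ] [255.5 235.   10.   11.   68. ]
  tri [0.5149 0.0834 0.1204] 0.0028 rT [0.5156 0.0815 0.1169] rS [0.514  0.0844 0.1186]
[222.4 156.5   9.    6.   37. ] [306.5 230.   10.   11.   68. ]
  tri [ 0.5234 -0.0119  0.1215] 0.0026 rT [ 0.5241 -0.0141  0.1193] rS [ 0.5199 -0.0137  0.1187]
[183.  144.6   7.    4.   20. ] [357.4 225.3  10.   10.   66. ]
  tri [ 0.5313 -0.1069  0.1184] 0.0036 rT [ 0.5332 -0.1085  0.1144] rS [ 0.5274 -0.1086  0.1127]
[372.8 157.4  11.    8.   69. ] [151.8 298.3  11.   11.   74. ]
  tri [0.4027 0.266  0.1472] 0.0017 rT [0.4036 0.2643 0.1493] rS [0.4009 0.2667 0.147 ]
square 0
plane 1
panelcorner 0
```

View pics/end.png

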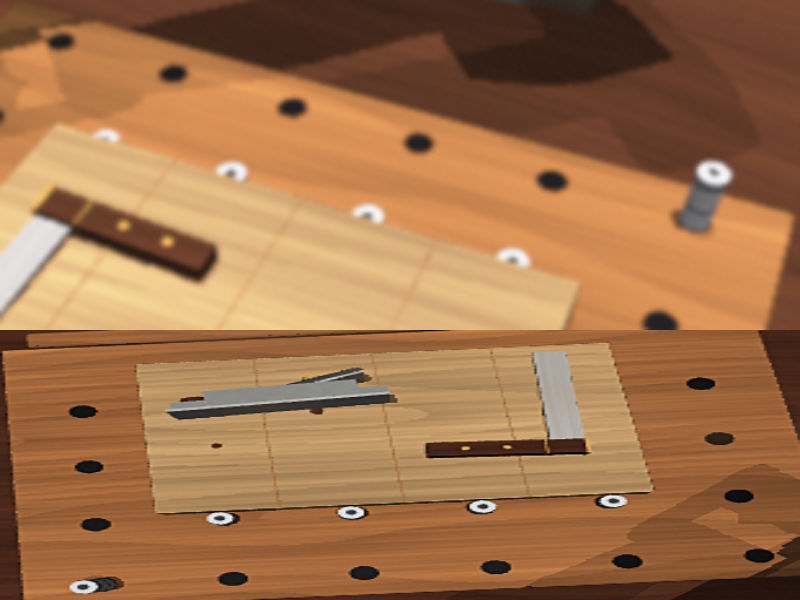

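The picture shows all four row dogs level, partly hidden by the panel edge in the scene view. The parked dog is still tall, and the panel and tools have not moved. Handing in.

```bash
python3 -c "
from plant import ctrl
print(abs(ctrl.get_state()['dq']).max()); print(ctrl.sign_off())"
```

```text
0.01932709133282449
the job is handed in; nothing more can be done
None
```

I pressed the tall dog, second in the row from the robot's left, gently down with the shut fingertips. I then drew the hand well clear and handed in at about 7.3 s.

- **Press:** contact came at z ≈ 0.1455, against 0.1445 from the cameras. The push took about 5 N, on the half of the dog away from the panel, and ended at z ≈ 0.1184.
- **Final height:** the final two-view measure puts its top at 120 mm and the depth readings at 117 to 119 mm, so about 18 mm above the bench and 12 mm below the panel's face. The other three measure 118 to 122 mm by the same two-view method.
- **Left alone:** the other dogs, including the parked one, measured the same before and after to within 0.1 mm. The top view showed no change at the panel corner, the square or the plane.
- **Disagreements:** no check failed. The two-view rays missed each other by 2 to 4 mm. One early wrist/top height for the tall dog read 137 mm because its pixel was picked badly, and contact settled the true height.

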